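# Open the staff-only specimen case with a spatula and set a specimen out on the light pad

## Task

The specimen case has a snap lid with no finger-hold, so take the spatula from the rubber mat, work its blade into the notch in the case's front edge, prise the lid off its catch with the blade (fingers stay off the case until it has unsnapped), swing the lid up until it stands open, and lay the spatula back flat on the mat. Then lift the amber specimen block out of its slot, put it down on the mat and lay it over onto a broad face there, let go, take it again by its long sides and set it down flat on the light pad, wholly on the lit window and square with it, its length along the window's length; resin edges scratch, so never let it bear on the pad edgewise and never drop it there. Leave the lid standing open, the other two blocks in their slots, and the dropper bottle, brush jar and dishes where they stand.

Things in the scene. Friction and masses are not known exactly. Their poses are not given: they have to be found in the camera images.
- case: lime-green case fixed to the table, 150 (x) x 200 (y) x 57 mm to the rim. Origin: centre of its underside. Its front, with the notch, faces -x, roughly to the robot; the lid is hinged at the back (+x) rim. Walls 5 to 6 mm, floor 5 mm. Three slots at x = -2, y = -52, 0, +52 mm hold a block each, on edge between ribs 17 mm above the table (1.5 mm play); 34 mm free beside each block
- notch (a point): middle of the pry notch's mouth in the outer front face, (-75, 0, 53.5) mm in the case's frame. The notch is 50 mm wide (y), 7 mm high, outlined in black, from 50 mm above the table to the underside of the shut lid (57 mm), through the 6 mm wall. Clear for 35 mm in from the front face; beyond that the middle block's top lies 1 mm below the notch's lower edge
- lid (a joint): angle of the clear lid (150 x 200 x 5 mm, 0.15 kg, flush with the case's front face): 0 shut, 1.57 upright, 1.75 its stop, leaning back. The hinge is stiff: it stays at any angle, about 2 N at the front edge moves it. Shut, a snap catch holds it, which yields to about 6 N up at the front edge and lets go once that edge has risen some 5 mm
- lid_hinge (a point): point on the lid's hinge axis (which runs along the case's y), at (+75, 0, 57) mm in the case's frame
- spatula: spatula, 190 mm, 0.10 kg, flat on the mat. Origin: middle of its length, on its underside; x points to the tip. Black handle x = -95 to +10 mm, 20 wide, 18 high; stiff flat steel blade x = +10 to +95 mm, 26 wide, 2.5 thick, its middle plane 9 mm above the underside; balances at x = -7 mm. The blade starts pointing away from the robot, within about 50 degrees
- spatula_tip (a point): middle of the blade's tip edge, at (95, 0, 9) mm in the spatula's frame
- amber_block: amber resin block, a dark beetle inside, 75 x 18 x 44 mm (x, y, z), 0.075 kg. Origin: centre of its 75 x 18 mm underside as it stands on edge; y is square to its broad faces, z up while it stands. Starts on edge in one of the case's slots (which one varies), x along the case's x, top 49 mm above the table. This is the one to set out
- amber_block_center (a point): middle of the amber block
- green_block: green resin block, a fern leaf inside, 75 x 18 x 44 mm (x, y, z), 0.075 kg. Origin: centre of its 75 x 18 mm underside as it stands on edge; y is square to its broad faces, z up while it stands. Starts on edge in one of the case's slots (which one varies), x along the case's x, top 49 mm above the table; a bystander
- blue_block: blue resin block, a pale shell inside, 75 x 18 x 44 mm (x, y, z), 0.075 kg. Origin: centre of its 75 x 18 mm underside as it stands on edge; y is square to its broad faces, z up while it stands. Starts on edge in one of the case's slots (which one varies), x along the case's x, top 49 mm above the table; a bystander
- mat: dark, non-slip rubber work mat fixed to the table, 240 (x) x 200 (y) x 3 mm, to the left or the right of the case. Origin: centre of its underside, on the table
- light_pad: grey light pad fixed to the table on the other side of the case from the mat, 170 (x) x 140 (y) x 16 mm. Origin: centre of its underside; the lit window, 98 (x) x 66 mm (y), framed in black, lies flush in the middle of its top
- window (a point): centre of the lit window, on the pad's top, 16 mm above the table
- dropper: amber glass dropper bottle, 36 mm across, 80 mm tall, beside the case on its -y side; origin at the centre of its underside; a bystander
- brush_jar: glass jar with brushes, 64 mm across, the jar 100 mm and the brushes 165 mm tall, off the case's back corner on its +y side; origin at the centre of its underside; a bystander
- dishes: stack of three clear culture dishes, 90 mm across, 34 mm tall, off the case's front corner on its +y side; origin at the centre of its underside; a bystander
There are look-alikes about, which are no part of the job. Leave any red or white look-alike of the spatula alone.

How it is judged:
On the way, in this order (a step that is already met when the one before it is completed fails the run):
1. the lid is prised off its catch with the spatula's blade (raised past 0.05 rad, the spatula against it) (value of joint lid above 0.05 rad and contact force between spatula and case above 0.2 N), for 0.05 s.
2. the lid stands open, past 1.3 rad (value of joint lid above 1.3 rad), for 0.2 s.
3. the amber block lies on a broad face on the mat, let go ((angle between amber_block's own y axis and vertical below 0.12 rad or angle between amber_block's own y axis and vertical above 3.02 rad) and contact force between amber_block and mat above 0.1 N and contact force between amber_block and the fingers below 0.1 N and linear speed of amber_block below 0.03 m/s), for 0.1 s.
At the end, for the whole second after the job is handed in: lid open past 1.3 rad; spatula resting flat on the mat, its middle within 100 mm (x) and 90 mm (y) of the mat's middle; amber block resting on a broad face on the light pad, centre within 16 mm of the window's centre, length within 0.2 rad of the window's length (value of joint lid above 1.3 rad and x of spatula in the frame of mat between -0.1 and 0.1 m and y of spatula in the frame of mat between -0.09 and 0.09 m and contact force between spatula and mat above 0.1 N and angle between spatula's own z axis and vertical below 0.12 rad and linear speed of spatula below 0.03 m/s and (angle between amber_block's own y axis and vertical below 0.12 rad or angle between amber_block's own y axis and vertical above 3.02 rad) and horizontal distance between amber_block_center and window below 0.016 m and angle between the x axis of amber_block and the x axis of light_pad, either way round below 0.2 rad and contact force between amber_block and light_pad above 0.1 N and linear speed of amber_block below 0.02 m/s); the robot touches nothing.
It fails at once if the fingers or the arm touch the case or its lid before the lid has been raised past 0.04 rad (value of joint lid below 0.04 rad and contact force between any of the fingers, the arm and case above 1 N).
It fails at once if the amber block bears on the light pad edgewise, tilted more than 0.35 rad from flat (contact force between amber_block and light_pad above 0.5 N and angle between amber_block's own y axis and vertical between 0.35 and 2.79 rad).
It fails at once if the amber block is dropped onto the light pad (let go and falling faster than 0.45 m/s over it) (contact force between amber_block and the fingers below 0.05 N and horizontal distance between amber_block_center and window below 0.09 m and linear speed of amber_block above 0.45 m/s).
It fails at once if the green or the blue block is shifted more than 20 mm (distance of any of green_block, blue_block from where it was at the start of the episode above 0.02 m).
It fails at once if the dropper bottle, the brush jar or the dishes are shifted more than 25 mm or knocked over (distance of any of dropper, brush_jar, dishes from where it was at the start of the episode above 0.025 m or angle between any of dropper, brush_jar, dishes's own z axis and vertical above 0.3 rad).
It also fails if it takes over 72 s, if anything falls off the work surface, if the arm or the gripper's body presses on something with over 40 N, if the wrist force passes 120 N, or if a joint passes its speed limit or range.

## Robot

A 6-joint arm with a two-finger parallel gripper is mounted at the origin on the work surface. World frame = base frame: x ahead of the robot, y to its left, z up, the work surface at z = 0. Lengths are in m, angles in rad, forces in N, time in s.
With the tool pointing down it reaches from about 0.375 to 0.9 m from the base axis. Payload 3.1 kg.
Tool frame: the origin (TCP) lies between the finger pads; the fingertips stand 22 mm ahead of it and the grasp point (between the pads) lies 3 mm ahead of it; z points along the fingers, y is the line along which they close (so a half turn about z gives the same grasp; the last joint's range is limited). The gripper opens to 87 mm and grips with 3 to 60 N. Pads are 19 mm wide; open, the fingers measure 117 mm over their backs; the gripper's body (75 mm by 190 mm) begins 51 mm behind the grasp point.
Start: joints at [-1.472, 0.527, 1.433, -0, 1.181, -0.178], TCP at [0.171, -0.601, 0.245] pointing down, gripper open.
Joint ranges: [-3.08, 3.08], [-0.75, 2.2], [0.22, 2.44], [-1.43, 4.57], [0, 2.65], [-2.85, 2.85]. Speed limits (rad/s): [2.79, 2.79, 3.14, 3.14, 3.14, 3.14].

## Interface

Orientations are given as a unit quaternion [x, y, z, w].
In Python, from rig import robot gives the robot as it stands.
- The arm moves only by the tool move_arm, never from a script. Its argument "series" is text: rows parted by semicolons, each of 6 numbers parted by spaces: the shift along the tool's x, y, z in mm, then the turn, a rotation vector about the tool's x, y, z in degrees. In form: dx dy dz ax ay az; .... A call has 1 to 8 rows; each row is the pose to reach, as a shift and turn from the pose commanded when the call began, along the tool's axes at that moment; what a row does not reach only later rows make up. A row lasts 1/12 s, in which the tool goes at most 41.7 mm and 7.16 degrees, less where a joint would pass 70% of its speed; a pose out of reach is approached as far as the arm can. A call with a gripper value outside its range is refused whole. "jaw" is the opening, from 0 (shut) to 1 (fully open), set as the call begins (left out, the last holds). The fingers move at their own pace and stop on an object; "newtons" is the grip in N (left out, the last holds). Time passes only in rows, so rows that repeat a pose let the fingers close. It gives the time, the measured TCP pose, the force, the opening and the grip force at its end, in the units of the state.
- robot.get_obs(): the state, without advancing time (a new reading comes with each control period).
- robot.camera(name): name is "side" or "top"; returns a dict with "img" (480x640x3 uint8, red, green, blue), "mtx" (3x3 intrinsics, pixels), "world_to_cam" (4x4, takes a point from world to camera coordinates). Camera axes: x right, y down, z forward; pixel columns grow to the right and rows downward; lengths in m; the calibration is good to about 2 mm. A picture is of the moment at which its call begins. There is no depth.
- robot.hand_in(): hands the job in; it is judged then, once.
Trained networks look in a picture, given as the dict that the camera call returned (one of the last four; its "shot" number tells which), for a name from the list of things; names that differ only in an ending like _2 or _b are one class to them, and where a whole thing is asked for, a point or a joint stands for the part that bears it (a point fixed in the world has none). Each returns a list of dicts, best first, with "p" (0 to 1); they miss things now and then, are a little off and sometimes report something else, mostly with a low value. They report only what shows in the picture. A call takes as long as a camera call. They do not tell look-alikes from the thing itself.
- robot.search_frame(picture, thing): "xyz" ([x, y, z] in m, in world coordinates, good to about 4 mm: the middle of the surface that is visible of it).
- robot.tip_of(picture, thing): "xyz" ([x, y, z] in m, in world coordinates, good to about 4 mm: a listed point, or the origin of a listed thing).
The state is a dict: "time": time; "q": joint angles; "joint_velocities": joint speeds; "joint_torque": joint torques, N m; "position": TCP position; "tool_rot": TCP orientation; "ft_force": force on the tool from outside, world axes, zero at the start; "moment": the same for the moment, N m; "grip_width": finger opening in m; "grip_force": force on a finger pad.
Only numpy, scipy, OpenCV 4.12 (cv2) and the standard library are available. Lean on these libraries where they do the work, as an engineer would, in place of code of your own. Each camera call takes 0.05 s, during which the arm holds its last target. There are 200 camera calls.

## Working session

There is one attempt and no reset: what is moved stays moved. The work goes in short steps, Python scripts to look and compute and a tool call to move; the robot and the scene stay as the last step left them, time stands still between calls to the robot, and variables do not carry over. Pictures are saved under pics/ and viewed, at most 10 in all, crops included, and the job is handed in when it is done.

Besides the shell and the picture viewer there is one more tool, called after "Emit:" in YAML: its name, and indented under it one key for each argument. move_arm: Moves the arm, as the interface text tells. Its arguments: {"type":"object","properties":{"series":{"type":"string"},"jaw":{"type":"number"},"newtons":{"type":"number"}},"required":["series"]}

```bash
ls; mkdir -p pics; cat > h.py <<'E'
import numpy as np, cv2
from rig import robot
from scipy.spatial.transform import Rotation as R
def snap(n,f=None):
    c=robot.camera(n)
    if f: cv2.imwrite('pics/'+f,c['img'][:,:,::-1])
    return c
def proj(c,p):
    q=c['world_to_cam']@np.r_[p,1]; u=c['mtx']@q[:3]; return u[:2]/u[2]
def ray(c,uv,z):
    "pixel -> world point at height z"
    W=c['world_to_cam']; d=W[:3,:3].T@np.linalg.solve(c['mtx'],[uv[0],uv[1],1]); o=-W[:3,:3].T@W[:3,3]
    return o+d*(z-o[2])/d[2]
E
python3 - <<'E'
from h import *
a=snap('top','t0.png');b=snap('side','s0.png')
np.set_printoptions(precision=4,suppress=True)
for n,c in(('top',a),('side',b)):
    for t in ['case','notch','lid_hinge','spatula','spatula_tip','amber_block','amber_block_center','green_block','blue_block','mat','light_pad','window','dropper','brush_jar','dishes']:
        for r in robot.tip_of(c,t)[:3]: print(n,t,np.array(r['xyz']),round(r['p'],2),proj(c,r['xyz']).round())
print(robot.get_obs())
E
```

```text
pics
top case [ 0.6445 -0.0055  0.001 ] 0.89 [369. 177.]
top case [ 0.7182 -0.0121  0.0544] 0.38 [375. 142.]
top notch [0.5748 0.0004 0.0505] 0.95 [368. 200.]
top lid_hinge [ 0.7213 -0.0098  0.0542] 0.97 [374. 141.]
top lid_hinge [ 0.513  -0.3478  0.021 ] 0.25 [507. 231.]
top spatula [ 0.2216  0.3282 -0.0023] 0.9 [229. 342.]
top spatula [0.4876 0.5879 0.0016] 0.78 [130. 230.]
top spatula [0.4697 0.338  0.0041] 0.68 [230. 241.]
top spatula_tip [0.3953 0.5492 0.0073] 0.98 [142. 268.]
top spatula_tip [0.5618 0.3745 0.0102] 0.68 [217. 203.]
top spatula_tip [0.1249 0.3377 0.0104] 0.56 [222. 384.]
top amber_block [ 0.7201 -0.0124  0.0542] 0.7 [375. 142.]
top amber_block [ 0.513  -0.3484  0.0204] 0.62 [508. 231.]
top mat [ 0.4851  0.3461 -0.0018] 0.56 [227. 235.]
top light_pad [ 0.5148 -0.3524 -0.0008] 0.81 [506. 232.]
top window [ 0.5154 -0.3497  0.0217] 0.68 [508. 230.]
top window [0.5163 0.1111 0.0043] 0.38 [322. 225.]
top dropper [ 0.6478 -0.1506 -0.0036] 0.79 [426. 178.]
top brush_jar [0.7793 0.138  0.0002] 0.61 [314. 124.]
top dishes [0.5152 0.1115 0.0051] 0.82 [322. 225.]
side case [
[... 786 characters left out ...]
.3512  0.0159] 0.94 [357. 153.]
side dropper [ 0.6515 -0.1529 -0.0008] 0.52 [294. 189.]
side brush_jar [0.779  0.1385 0.0017] 0.96 [213. 250.]
side dishes [ 0.5129  0.1124 -0.0049] 0.69 [317. 263.]
{'time': 1.6, 'q': array([-1.4725,  0.5275,  1.4327, -0.    ,  1.1814, -0.1785]), 'joint_velocities': array([ 0.0004, -0.0008,  0.0002,  0.0006, -0.0011, -0.0005]), 'joint_torque': array([  0.0006, -44.0003, -17.6978,   0.0635,   0.0505,  -0.    ]), 'position': array([ 0.1708, -0.6012,  0.2445]), 'tool_rot': array([ 0.9904,  0.138 , -0.    , -0.    ]), 'ft_force': array([-0.1814, -0.3024, -0.0644]), 'moment': array([-0.0007, -0.0166, -0.0222]), 'grip_force': 0.0, 'grip_width': 0.08739474785673837}
```

View images.

View pics/t0.png

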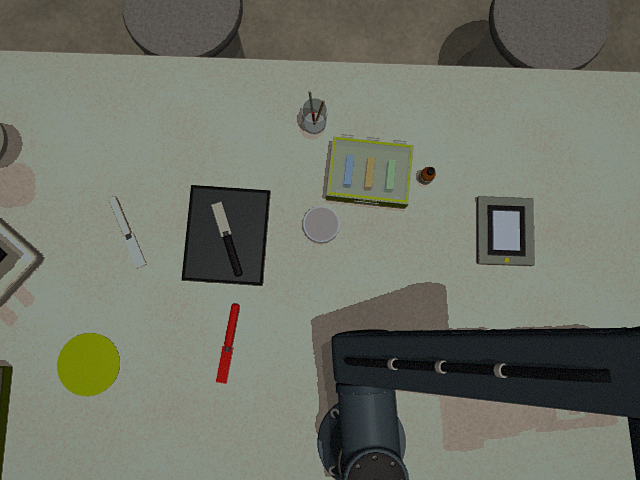

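```bash
python3 - <<'E'
import cv2
t=cv2.imread('pics/t0.png');s=cv2.imread('pics/s0.png')
a=cv2.resize(t[180:300,170:290],(480,480),interpolation=3)
b=cv2.resize(s[300:380,240:340],(600//2,240),interpolation=3)
c=cv2.resize(t[120:220,320:440],(300,240),interpolation=3)
import numpy as np
cv2.imwrite('pics/c0.png',np.hstack([a,np.vstack([b,c])]))
E
```

```text
(no output)
```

View pics/c0.png

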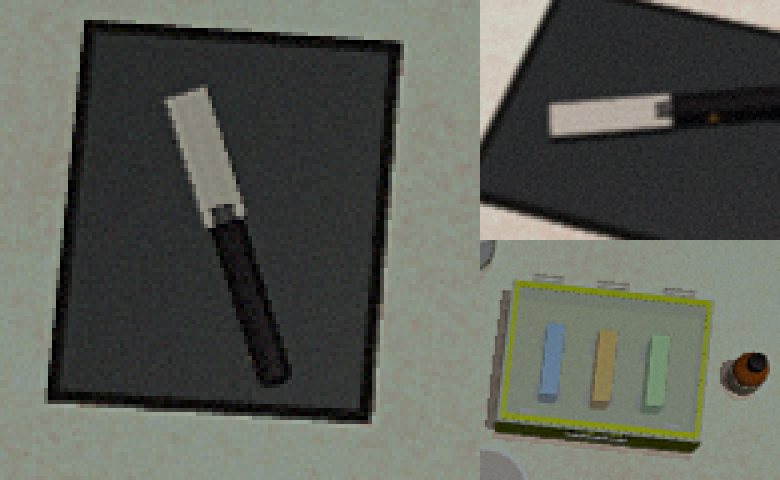

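The choice lies between three spatulas: black handle on the mat (230,241), white (130,230) and red (229,342). The black-handled one on the mat fits the description, and the crop confirms it. Amber sits in the middle slot at (369,173).

```bash
cat >> h.py <<'E'
def rel(p,yaw,tilt=0,frm=None,fy=None):
    "shift (mm) and turn (deg) in tool axes from the present pose to TCP p, tool x at yaw, z down; tilt: turn about tool y after"
    o=robot.get_obs()
    r0=R.from_quat(o['tool_rot']) if fy is None else D(fy); p0=o['position'] if frm is None else np.array(frm)
    r1=D(yaw)*R.from_euler('y',tilt)
    return np.r_[r0.inv().apply(np.array(p)-p0)*1000,(r0.inv()*r1).as_rotvec(degrees=True)].round(1)
def D(y): return R.from_euler('z',y)*R.from_euler('x',np.pi)
E
python3 - <<'E'
from h import *
y=np.arctan2(.035,.0895)
print(rel([.46,-.25,.25],y)); print(rel([.468,.337,.12],y,0,[.46,-.25,.25],y))
c=snap('top')
for n,q in dict(mat=[(190,186),(269,191),(263,284),(183,279)],pad=[(477,196),(534,198),(533,265),(477,264)],win=[(492,210),(520,210),(520,251),(492,251)]).items():
    P=np.array([ray(c,u,.003 if n=='mat' else .016)[:2] for u in q]); e=P[[0,1]]-P[[3,2]]; print(n,P.mean(0).round(4),np.arctan2(e[:,1],e[:,0]).round(3))
E
```

```text
[ 374.1 -258.8   -5.5   -0.     0.    -5.5]
[ 221.2 -543.8  130.     0.     0.     0. ]
mat [0.4849 0.3479] [-0.012 -0.02 ]
pad [ 0.5149 -0.3441] [-0.008 -0.037]
win [ 0.5152 -0.3459] [-0.012 -0.019]
```

Emit:
move_arm:
  series: "374 -259 -5 0 0 -5.5;374 -259 -5 0 0 -5.5;374 -259 -5 0 0 -5.5;374 -259 -5 0 0 -5.5;374 -259 -5 0 0 -5.5;374 -259 -5 0 0 -5.5;374 -259 -5 0 0 -5.5;374 -259 -5 0 0 -5.5"
  jaw: 0.6

```text
time: 2.32
position: [0.3835, -0.3422, 0.2485]
tool_rot: [0.983, 0.185, 0.0, 0.0]
ft_force: [0.7, -0.8, 0.5]
grip_width: 0.0533
grip_force: 0.0
```

Emit:
move_arm:
  series: "124 -86 0 0 0 0;124 -86 0 0 0 0;124 -86 0 0 0 0;124 -86 0 0 0 0;200 -300 0 0 0 0;200 -300 0 0 0 0;200 -300 0 0 0 0;200 -300 0 0 0 0"

```text
time: 2.98
position: [0.4612, -0.0501, 0.2484]
tool_rot: [0.983, 0.185, 0.0, 0.0]
ft_force: [1.5, 1.1, 0.3]
grip_width: 0.0524
grip_force: 0.0
```

```bash
python3 - <<'E'
from h import *
o=robot.get_obs();print(o['time'],o['position'],o['tool_rot'],o['q'])
print(rel([.468,.337,.11],np.arctan2(.035,.0895)))
E
```

```text
2.9833 [ 0.46124556 -0.05010584  0.24835323] [9.82727064e-01 1.85060710e-01 2.19665426e-04 5.39359369e-05] [-3.49878532e-01  3.06128217e-01  1.81845884e+00  1.54800429e-04
  1.01657279e+00  8.48569067e-01]
[ 147.  -358.2  138.3    0.    -0.    -0. ]
```

Emit:
move_arm:
  series: "147 -358 100 0 0 0;147 -358 100 0 0 0;147 -358 100 0 0 0;147 -358 100 0 0 0;147 -358 100 0 0 0;147 -358 100 0 0 0;147 -358 100 0 0 0;147 -358 100 0 0 0"

```text
time: 3.65
position: [0.4668, 0.2729, 0.1645]
tool_rot: [0.983, 0.185, 0.0, 0.0]
ft_force: [1.0, -0.7, -0.3]
grip_width: 0.052
grip_force: 0.0
```

Emit:
move_arm:
  series: "46 -112 40 0 0 0;46 -112 40 0 0 0;46 -112 40 0 0 0;46 -112 40 0 0 0;46 -112 40 0 0 0"

```text
time: 4.07
position: [0.4681, 0.3939, 0.1236]
tool_rot: [0.982, 0.187, -0.0, 0.0]
ft_force: [0.1, -0.3, 0.4]
grip_width: 0.0523
grip_force: 0.0
```

```bash
python3 - <<'E'
from h import *
c=snap('side')
for c in (c,snap('top')):
  for t in('spatula','spatula_tip'):
    for r in robot.tip_of(c,t)[:3]: print(t,np.round(r['xyz'],4),round(r['p'],2))
o=robot.get_obs();print(o['time'],o['position'],o['tool_rot'])
print(rel([.468,.337,.028],np.arctan2(.035,.0895)))
s=cv2.resize(robot.camera('side')['img'][240:400,200:400,::-1],None,fx=3,fy=3);cv2.imwrite('pics/c1.png',s)
E
```

```text
spatula [ 4.815e-01  5.914e-01 -4.000e-04] 0.79
spatula [ 0.2261  0.3262 -0.0031] 0.57
spatula [0.7789 0.1387 0.001 ] 0.17
spatula_tip [0.1273 0.3397 0.0071] 0.87
spatula_tip [0.4006 0.5501 0.0104] 0.69
spatula_tip [ 0.7194 -0.0088  0.0571] 0.62
spatula [0.4895 0.5893 0.0014] 0.68
spatula [ 4.722e-01  3.418e-01 -2.000e-04] 0.66
spatula_tip [0.3992 0.5497 0.0105] 0.97
spatula_tip [ 4.835e-01  3.447e-01 -1.000e-04] 0.56
spatula_tip [0.1262 0.3393 0.0095] 0.55
4.3667 [0.46948716 0.39046512 0.1255753 ] [ 9.82870884e-01  1.84295285e-01  2.70710686e-04 -9.13654544e-06]
[-20.8  49.3  97.6   0.   -0.   -0.1]
```

View pics/c1.png

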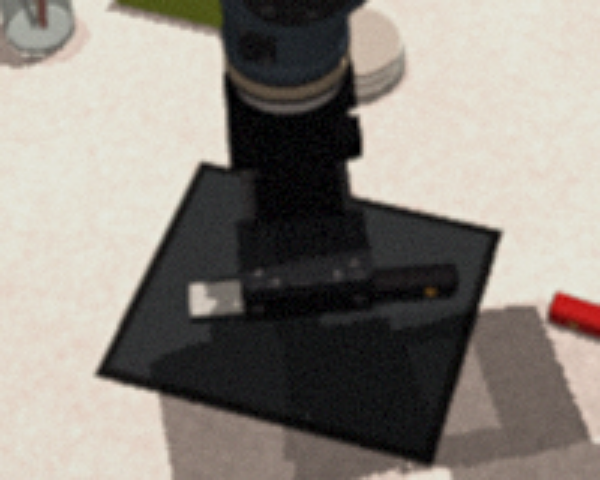

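The arm sits about 50 mm too far in y, so I correct that, then descend and grip.

Emit:
move_arm:
  series: "-21 49 20 0 0 0;-21 49 30 0 0 0;-21 49 60 0 0 0;-21 49 90 0 0 0;-21 49 97.5 0 0 0;-21 49 97.5 0 0 0"

```text
time: 4.92
position: [0.4667, 0.3372, 0.0268]
tool_rot: [0.983, 0.185, -0.002, 0.001]
ft_force: [0.6, 0.8, 0.0]
grip_width: 0.0521
grip_force: 0.0
```

Emit:
move_arm:
  series: "0 0 0 0 0 0;0 0 0 0 0 0;0 0 0 0 0 0;0 0 0 0 0 0;0 0 0 0 0 0"
  jaw: 0
  newtons: 50

```text
time: 5.33
position: [0.4674, 0.3387, 0.0279]
tool_rot: [0.983, 0.185, 0.0, -0.0]
ft_force: [-0.7, -0.8, 0.4]
grip_width: 0.0269
grip_force: 0.0
```

Emit:
move_arm:
  series: "0 0 -41 0 0 0;0 0 -82 0 0 0;0 0 -110 0 0 0;0 0 -110 0 0 0;0 0 -110 0 0 0"

```text
time: 5.75
position: [0.4683, 0.3392, 0.1395]
tool_rot: [0.983, 0.185, 0.002, -0.001]
ft_force: [0.3, -0.2, 0.4]
grip_width: 0.0016
grip_force: 0.0
```

```bash
python3 - <<'E'
from h import *
for n in('side','top'):
  c=snap(n)
  for t in('spatula','spatula_tip'):
    for r in robot.tip_of(c,t)[:3]: print(n,t,np.round(r['xyz'],4),round(r['p'],2))
o=robot.get_obs();print(o)
E
```

```text
side spatula [ 4.814e-01  5.883e-01 -1.000e-04] 0.83
side spatula [0.2243 0.3255 0.0005] 0.71
side spatula [0.4718 0.3393 0.005 ] 0.58
side spatula_tip [0.401  0.548  0.0114] 0.71
side spatula_tip [0.5588 0.3699 0.0124] 0.69
side spatula_tip [0.1271 0.3412 0.0087] 0.6
top spatula [0.4868 0.5891 0.0013] 0.94
{'time': 6.05, 'q': array([4.33435726e-01, 6.08997416e-01, 1.65103682e+00, 1.74996200e-05,
       8.84657522e-01, 1.63145399e+00]), 'joint_velocities': array([-0.00101984, -0.00202455, -0.00433419,  0.00204041, -0.00025405,
        0.00072851]), 'joint_torque': array([ 3.03282891e-02, -4.29900885e+01, -1.28730217e+01,  2.52786308e-02,
       -6.72890665e-02, -1.66609466e-04]), 'position': array([0.46632279, 0.33812213, 0.13587406]), 'tool_rot': array([ 9.82679645e-01,  1.85306003e-01, -1.50416081e-03,  3.72374173e-04]), 'ft_force': array([-0.04975672, -0.10830069, -0.4682833 ]), 'moment': array([-0.01742038, -0.06148601, -0.01997041]), 'grip_force': 0.0, 'grip_width': 0.00035472871387279444}
```

Fingers close slower than I allowed (about 65 mm/s), so the handle was left behind, unmoved. Reopen and try again.

Emit:
move_arm:
  series: "0 0 0 0 0 0;0 0 20 0 0 0;0 0 40 0 0 0;0 0 40 0 0 0;0 0 40 0 0 0;0 0 40 0 0 0;0 0 40 0 0 0"
  jaw: 0.5

```text
time: 6.63
position: [0.4679, 0.3389, 0.0982]
tool_rot: [0.983, 0.185, 0.001, -0.0]
ft_force: [-0.0, 0.3, -0.0]
grip_width: 0.0383
grip_force: 0.0
```

```bash
python3 - <<'E'
from h import *
o=robot.get_obs();print(o['grip_width'],o['position'])
print(rel([.4685,.338,.028],np.arctan2(.035,.0895)))
E
```

```text
0.03825413668075402 [0.46793253 0.3388823  0.09821275]
[ 0.1  1.  70.2 -0.  -0.1  0. ]
```

Emit:
move_arm:
  series: "0 1 35 0 0 0;0 1 60 0 0 0;0 1 70 0 0 0;0 1 70 0 0 0"

```text
time: 6.97
position: [0.4673, 0.3375, 0.0267]
tool_rot: [0.983, 0.185, -0.001, 0.0]
ft_force: [-0.5, -0.4, 0.5]
grip_width: 0.0433
grip_force: 0.0
```

Emit:
move_arm:
  series: "0 0 0 0 0 0;0 0 0 0 0 0;0 0 0 0 0 0;0 0 0 0 0 0;0 0 0 0 0 0;0 0 0 0 0 0;0 0 0 0 0 0"
  jaw: 0
  newtons: 55

```text
time: 7.55
position: [0.468, 0.3379, 0.028]
tool_rot: [0.983, 0.185, 0.001, -0.0]
ft_force: [0.2, 1.4, 5.7]
grip_width: 0.0195
grip_force: 54.9
```

Emit:
move_arm:
  series: "0 0 -30 0 0 0;0 0 -70 0 0 0;0 0 -110 0 0 0;0 0 -130 0 0 0;0 0 -130 0 0 0;0 0 -130 0 0 0"

```text
time: 8.05
position: [0.4679, 0.3378, 0.1583]
tool_rot: [0.983, 0.185, 0.001, -0.0]
ft_force: [-0.1, 0.1, -1.7]
grip_width: 0.0194
grip_force: 54.9
```

```bash
python3 - <<'E'
from h import *
o=robot.get_obs();print(o['grip_width'],o['position'],o['ft_force'],o['time'])
r=R.from_quat(o['tool_rot'])
for n in('side','top'):
  c=snap(n)
  for t in('spatula','spatula_tip'):
    for q in robot.tip_of(c,t)[:3]: print(n,t,np.round(q['xyz'],4),round(q['p'],2),'tool mm',(r.inv().apply(q['xyz']-o['position'])*1e3).round(1))
cy=-.072;tx=np.array([.5752,.0001,.0535]);f=np.array([np.cos(cy),np.sin(cy),0])
# tool pose: tip 40 mm before the notch, tip 98 ahead and ~12+3 below TCP
p=tx-f*(98+45)/1e3; p[2]=.18
print(p,rel(p,cy))
E
```

```text
0.019424371041431507 [0.46793863 0.33780328 0.15831119] [-0.11569022  0.06006723 -1.69856246] 8.05
side spatula [4.833e-01 5.904e-01 2.000e-04] 0.72 tool mm [ 105.9 -229.6  158.4]
side spatula [ 0.2274  0.3274 -0.0044] 0.7 tool mm [-228.2  -77.9  162.2]
side spatula [ 0.5138  0.1171 -0.0032] 0.5 tool mm [-38.1 222.3 161.4]
side spatula_tip [0.1239 0.3386 0.0082] 0.85 tool mm [-320.5 -126.1  149.4]
side spatula_tip [0.4028 0.5489 0.0095] 0.83 tool mm [  15.9 -220.3  148.9]
side spatula_tip [0.5576 0.372  0.1452] 0.64 tool mm [95.9  0.8 13.3]
top spatula [ 0.4865  0.5889 -0.0008] 0.65 tool mm [ 108.4 -227.1  159.4]
top spatula_tip [0.3977 0.5496 0.0107] 0.96 tool mm [  11.4 -222.8  147.7]
top spatula_tip [ 0.7782  0.1344 -0.0036] 0.52 tool mm [214.4 302.5 162.4]
top spatula_tip [ 0.6471 -0.1463 -0.0011] 0.43 tool mm [ -9.9 516.1 159.3]
[0.4325705  0.01038711 0.18      ] [-1.508e+02  2.919e+02 -2.390e+01  1.000e-01  2.000e-01  2.550e+01]
```

Emit:
move_arm:
  series: "-151 292 -20 0 0 25.5;-151 292 -20 0 0 25.5;-151 292 -20 0 0 25.5;-151 292 -20 0 0 25.5;-151 292 -20 0 0 25.5;-151 292 -20 0 0 25.5;-151 292 -20 0 0 25.5;-151 292 -20 0 0 25.5"

```text
time: 9.02
position: [0.4325, 0.0087, 0.1769]
tool_rot: [0.999, -0.036, -0.001, -0.0]
ft_force: [1.0, -0.5, -1.1]
grip_width: 0.0194
grip_force: 54.9
```

```bash
python3 - <<'E'
from h import *
cy=-.072;tx=np.array([.5752,.0001,.0535]);f=np.array([np.cos(cy),np.sin(cy),0])
p=tx-f*(97+30)/1e3; p[2]=.0695
print(p,rel(p,cy),robot.get_obs()['time'],robot.get_obs()['position'])
E
```

```text
[0.44852904 0.0092361  0.0695    ] [ 1.610e+01 -1.700e+00  1.073e+02 -0.000e+00  1.000e-01 -0.000e+00] 9.0167 [0.4324963  0.00866139 0.17685634]
```

Emit:
move_arm:
  series: "6 -2 40 0 0 0;10 -2 75 0 0 0;14 -2 100 0 0 0;16 -2 107 0 0 0;16 -2 107 0 0 0;16 -2 107 0 0 0"

```text
time: 9.52
position: [0.4494, 0.0117, 0.0702]
tool_rot: [0.999, -0.036, -0.001, -0.0]
ft_force: [0.5, -0.2, -0.7]
grip_width: 0.0194
grip_force: 54.9
```

```bash
python3 - <<'E'
from h import *
o=robot.get_obs();r=R.from_quat(o['tool_rot']);print(o['position'],o['tool_rot'])
ims=[]
for n in('side','top'):
  c=snap(n)
  for t in('spatula_tip','notch'):
    for q in robot.tip_of(c,t)[:3]: print(n,t,np.round(q['xyz'],4),round(q['p'],2),'tool mm',(r.inv().apply(q['xyz']-o['position'])*1e3).round(1))
  u=proj(c,[.56,.0,.055]).astype(int);i=c['img'][u[1]-40:u[1]+40,u[0]-50:u[0]+50,::-1];ims.append(cv2.resize(i,(400,320),interpolation=3))
  print(n,u,proj(c,o['position']+r.apply([.097,0,.016])),proj(c,[.5752,.0001,.0535]))
cv2.imwrite('pics/c2.png',np.hstack(ims))
E
```

```text
[0.44935616 0.011708   0.07021728] [ 9.99354323e-01 -3.59255607e-02 -5.29823890e-04 -1.05409338e-04]
side spatula_tip [0.4008 0.5506 0.0108] 0.91 tool mm [ -87.1 -534.    59.6]
side spatula_tip [0.5475 0.005  0.0533] 0.87 tool mm [98.4 -0.4 16.8]
side spatula_tip [0.1297 0.3433 0.0088] 0.61 tool mm [-342.6 -307.8   61.8]
side notch [5.708e-01 3.000e-04 5.480e-02] 0.79 tool mm [122.    2.7  15.3]
side [310 213] [314.89886026 215.46123793] [304.47071644 212.72212757]
top spatula_tip [0.3974 0.5496 0.0093] 0.64 tool mm [ -90.4 -532.8   61.1]
top spatula_tip [0.1226 0.3379 0.0112] 0.63 tool mm [-349.3 -301.9   59.4]
top spatula_tip [ 0.4855  0.346  -0.003 ] 0.36 tool mm [  12.1 -336.    73.3]
top notch [0.5724 0.0007 0.0483] 0.73 tool mm [123.5   2.1  21.8]
top [368 205] [366.45783218 210.99066418] [368.57532298 199.28243476]
```

View pics/c2.png

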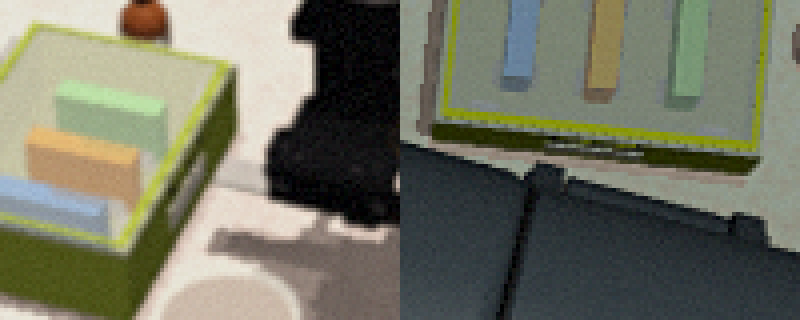

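Side view shows the blade tip just before the notch and level with it. Insert.

Emit:
move_arm:
  series: "12 1 0 0 0 0;24 1 0 0 0 0;30 1 0 0 0 0;36 1 0 0 0 0;36 1 0 0 0 0"

```text
time: 10.23
position: [0.4868, 0.0077, 0.0708]
tool_rot: [0.999, -0.036, 0.001, 0.0]
ft_force: [0.6, -0.3, -0.5]
grip_width: 0.0194
grip_force: 54.9
```

Emit:
move_arm:
  series: "5 0 0 0 0 0;10 0 0 0 0 0;13 0 0 0 0 0;13 0 0 0 0 0;13 0 0 0 0 0"

```text
time: 10.65
position: [0.4982, 0.007, 0.0702]
tool_rot: [0.999, -0.036, -0.0, -0.0]
ft_force: [-0.7, -0.5, -1.7]
grip_width: 0.0195
grip_force: 54.9
```

```bash
python3 - <<'E'
from h import *
o=robot.get_obs();r=R.from_quat(o['tool_rot']);print(o['position'],o['tool_rot'],o['ft_force'],o['moment'])
c=snap('side')
for n in 'spatula_tip','notch':
    for q in robot.tip_of(c,n)[:3]: print(n,np.round(q['xyz'],4),round(q['p'],2))
u=[295,208];i=c['img'][u[1]-40:u[1]+40,u[0]-50:u[0]+50,::-1]
cv2.imwrite('pics/c3.png',cv2.resize(i,(600,480),interpolation=3))
E
```

```text
[0.49816503 0.00699299 0.07024443] [ 9.99348192e-01 -3.60992942e-02 -1.77580486e-04 -3.09878440e-05] [-0.72192774 -0.53047731 -1.74590082] [ 0.07918646  0.0038027  -0.03767779]
spatula_tip [0.4    0.5507 0.0111] 0.73
spatula_tip [0.1265 0.3419 0.0063] 0.7
spatula_tip [0.5727 0.0016 0.0548] 0.21
notch [ 0.5732 -0.0018  0.0518] 0.7
```

View pics/c3.png

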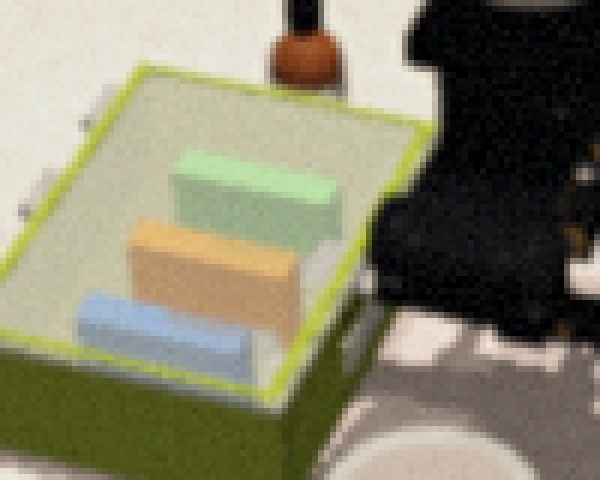

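The blade is inside the notch, about 21 mm past the front face, with no contact force. Lift.

Emit:
move_arm:
  series: "0 0 -2 0 0 0;0 0 -4 0 0 0;0 0 -6 0 0 0;0 0 -8 0 0 0;0 0 -10 0 0 0;0 0 -12 0 0 0;0 0 -13 0 0 0;0 0 -13 0 0 0"

```text
time: 11.47
position: [0.4985, 0.0068, 0.0835]
tool_rot: [0.999, -0.036, 0.0, 0.0]
ft_force: [3.0, -1.3, -7.4]
grip_width: 0.0198
grip_force: 55.0
```

```bash
python3 - <<'E'
from h import *
o=robot.get_obs();print(o['position'],o['tool_rot'],o['ft_force'],o['moment'])
c=snap('side')
u=[295,208];i=c['img'][u[1]-40:u[1]+40,u[0]-50:u[0]+50,::-1]
cv2.imwrite('pics/c4.png',cv2.resize(i,(600,480),interpolation=3))
E
```

```text
[0.49849096 0.00682392 0.08351806] [ 9.99344900e-01 -3.61891856e-02  3.22147587e-04  9.84363703e-05] [ 2.95168609 -1.27145315 -7.39188343] [-0.28698091  0.17412092 -0.14550086]
```

View pics/c4.png

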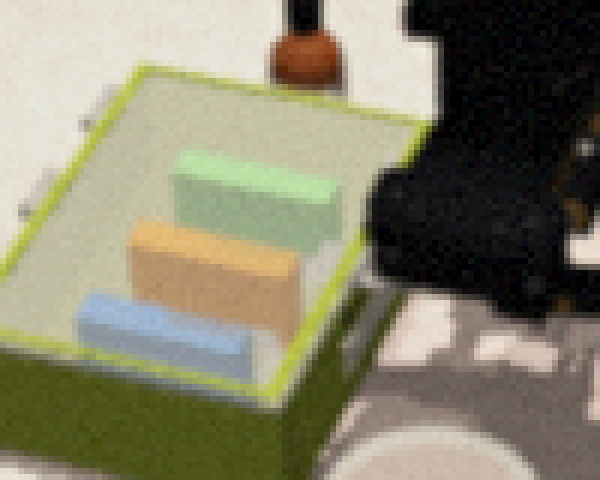

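The blade pivoted in the grip and the lid stayed shut. I'll use it as a lever instead: level it, insert deeper, then push the handle down over the notch's lower edge with the tip turned up.

Emit:
move_arm:
  series: "0 0 4 0 2 0;0 0 8 0 4 0;0 0 11 0 6 0;3 0 14 0 8 0;6 0 14 0 8 0;9 0 14 0 8 0;9 0 14 0 8 0;9 0 14 0 8 0"
  newtons: 60

```text
time: 12.18
position: [0.5085, 0.0062, 0.0699]
tool_rot: [0.997, -0.036, 0.071, 0.003]
ft_force: [-1.0, 0.3, -0.8]
grip_width: 0.0195
grip_force: 60.0
```

```bash
python3 - <<'E'
from h import *
o=robot.get_obs();print(o['position'],o['tool_rot'],o['ft_force'],o['moment'])
c=snap('side')
u=[295,208];i=c['img'][u[1]-40:u[1]+40,u[0]-50:u[0]+50,::-1]
cv2.imwrite('pics/c5.png',cv2.resize(i,(600,480),interpolation=3))
E
```

```text
[0.5084952  0.00616328 0.06990195] [ 0.99685385 -0.03591183  0.07060843  0.00268351] [-1.00636992  0.28590433 -0.76303644] [0.06284502 0.12216215 0.02691501]
```

View pics/c5.png

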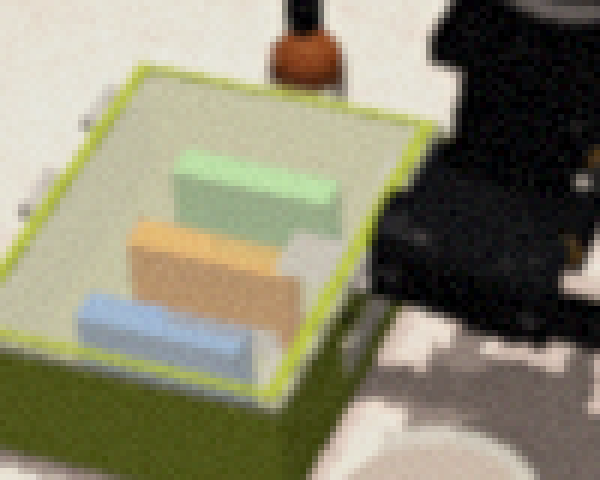

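Emit:
move_arm:
  series: "-0.4 0 3 0 2.2 0;-0.8 0 6 0 4.5 0;-1.2 0 9 0 6.8 0;-1.6 0 12 0 9 0;-2 0 15 0 11.2 0;-2.4 0 18 0 13.5 0;-2.8 0 20 0 15 0;-2.8 0 20 0 15 0"

```text
time: 12.9
position: [0.5085, 0.0141, 0.0549]
tool_rot: [0.986, -0.038, 0.164, -0.012]
ft_force: [-5.3, -17.3, 3.3]
grip_width: 0.0197
grip_force: 61.6
```

```bash
python3 - <<'E'
from h import *
o=robot.get_obs();print(o['position'],o['tool_rot'],o['ft_force'],o['moment'])
c=snap('side')
for n in('lid_hinge','notch','lid'):
  for q in robot.search_frame(c,n)[:2]: print(n,q)
u=[285,203];i=c['img'][u[1]-40:u[1]+40,u[0]-50:u[0]+50,::-1]
cv2.imwrite('pics/c6.png',cv2.resize(i,(600,480),interpolation=3))
E
```

```text
[0.50852738 0.01409789 0.05487336] [ 0.9856948  -0.03810191  0.16375258 -0.01179409] [ -5.33185141 -17.30087809   3.33587631] [-2.7513448   1.05665755 -2.31817402]
lid_hinge {'xyz': [0.6415, 0.0065, 0.0623], 'p': 0.95}
notch {'xyz': [0.6414, 0.0336, 0.0612], 'p': 0.97}
lid {'xyz': [0.6383, 0.0038, 0.0635], 'p': 0.67}
```

View pics/c6.png

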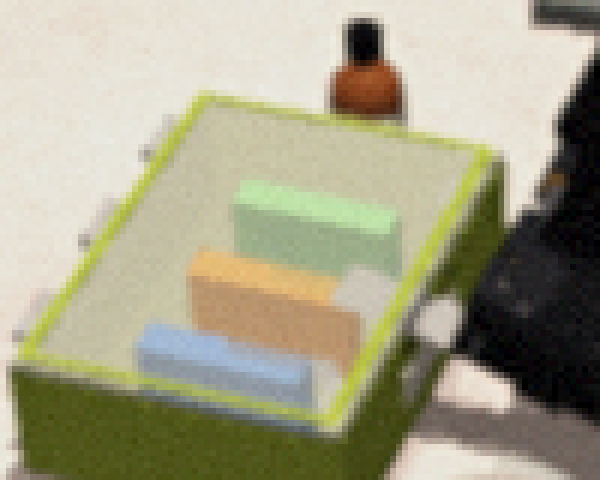

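```bash
python3 - <<'E'
from h import *
np.set_printoptions(precision=3,suppress=True)
o=robot.get_obs();print(o['q'],o['joint_velocities'],o['position'],R.from_quat(o['tool_rot']).as_matrix(),o['ft_force'],o['joint_torque'])
c=snap('top')
for t in ('dishes','case'):
  for q in robot.tip_of(c,t)[:1]: print(t,q)
o=robot.get_obs();print(o['position'],o['ft_force'])
E
```

```text
[-0.242  0.684  2.099  1.142  0.101  0.277] [ 0.    -0.002 -0.001 -0.013 -0.002  0.006] [0.509 0.015 0.055] [[ 0.944 -0.068  0.323]
 [-0.076 -0.997  0.014]
 [ 0.321 -0.038 -0.946]] [ -4.493 -12.237   0.504] [  6.858 -35.903  -3.647  -0.47    3.318  -0.886]
case {'xyz': [0.6438, -0.0061, -0.0024], 'p': 0.59}
[0.509 0.015 0.055] [ -3.954 -11.705  -0.101]
```

Joint 5 is near its 0 limit, a wrist singularity, so pitch is the limit here. I back the pitch off to 13° and will then push down instead, letting the spatula pivot in the grip.

```bash
python3 - <<'E'
from h import *
print(rel([.509,.006,.060],-.072,np.radians(12)))
E
```

```text
[ 2.7  9.  -4.9 -2.2 -6.7 -0.3]
```

Emit:
move_arm:
  series: "1 2 -2 0 -3 0;2 4 -5 -1 -6.7 0;2 4 -5 -1 -6.7 0;2 4 -5 -1 -6.7 0"

```text
time: 13.58
position: [0.5104, 0.019, 0.0588]
tool_rot: [0.992, -0.034, 0.121, -0.022]
ft_force: [-2.6, -10.0, 6.9]
grip_width: 0.0194
grip_force: 60.3
```

```bash
python3 - <<'E'
from h import *
o=robot.get_obs();print(o['q'].round(3),o['position'],o['ft_force'],o['moment'])
print(rel([.509,.006,.060],-.072,np.radians(12)))
print(rel([.5105,.006,.050],-.072,np.radians(13)))
E
```

```text
[-0.234  0.666  2.033  0.405  0.231  1.02 ] [0.51043592 0.01898521 0.05884405] [-2.58690348 -9.95883746  6.8715989 ] [-1.41957846 -0.20385902 -1.02120608]
[-0.2 13.  -1.9 -3.  -1.8 -0.1]
[-1.1 13.4  8.1 -3.  -0.8 -0.1]
```

Emit:
move_arm:
  series: "0 5 -1 -1 -1 0;0 10 -2 -2 -2 0;0 13 -2 -3 -2 0;0 13 -2 -3 -2 0"

```text
time: 13.92
position: [0.5104, 0.0098, 0.061]
tool_rot: [0.994, -0.031, 0.103, 0.002]
ft_force: [-1.2, -2.6, 4.9]
grip_width: 0.0198
grip_force: 60.0
```

```bash
python3 - <<'E'
from h import *
o=robot.get_obs();print(o['q'].round(3),o['position'],o['ft_force'],o['moment'])
print(rel([.509,.006,.060],-.072,np.radians(12)))
print(rel([.5105,.006,.050],-.072,np.radians(12)))
E
```

```text
[-0.22   0.66   2.005  0.131  0.276  1.29 ] [0.51037417 0.00980788 0.06099767] [-1.1671408  -2.63631772  4.92524095] [-0.34309145 -0.23697014 -0.17352211]
[-1.3  3.9  0.7 -0.3  0.2  0.5]
[-1.9  3.8 10.8 -0.3  0.2  0.5]
```

Emit:
move_arm:
  series: "-0.5 1 2 0 0 0;-1 2 4 0 0 0;-1 3 6 0 0 0;-1.5 3 8 0 0 0;-2 3 10 0 0 0;-2 3 12 0 0 0;-2 3 12 0 0 0"

```text
time: 14.5
position: [0.5109, 0.0076, 0.0492]
tool_rot: [0.994, -0.03, 0.104, 0.001]
ft_force: [-0.2, 5.2, 9.3]
grip_width: 0.0195
grip_force: 60.0
```

```bash
python3 - <<'E'
from h import *
o=robot.get_obs();print(o['q'].round(3),o['position'],o['ft_force'],o['moment'],o['time'])
c=snap('side')
for n in('lid_hinge','notch','lid'):
  for q in robot.search_frame(c,n)[:1]: print(n,q)
u=[285,203];i=c['img'][u[1]-40:u[1]+40,u[0]-50:u[0]+50,::-1]
cv2.imwrite('pics/c7.png',cv2.resize(i,(600,480),interpolation=3))
E
```

```text
[-0.226  0.686  2.009  0.156  0.246  1.259] [0.51086708 0.00756286 0.04916887] [-0.17592166  5.16538671  9.30276242] [ 0.72212649 -0.67267252  0.40203768] 14.5
lid_hinge {'xyz': [0.6438, 0.0068, 0.0636], 'p': 0.81}
notch {'xyz': [0.6397, 0.0361, 0.065], 'p': 0.72}
lid {'xyz': [0.641, 0.0047, 0.0658], 'p': 0.97}
```

View pics/c7.png

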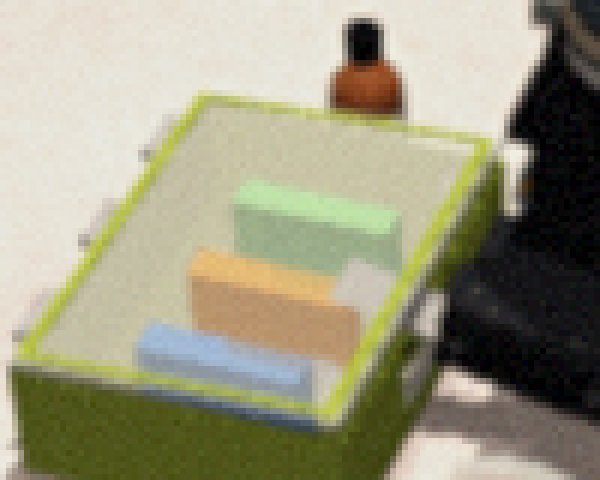

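The lid edge has risen about 4 mm. Driving the sloping blade deeper, like a wedge, should raise it further.

Emit:
move_arm:
  series: "3 0.5 0 0 0 0;6 1 0 0 0 0;9 1 0 0 0 0;12 1 0 0 0 0;15 1 0 0 0 0;15 1 0 0 0 0"

```text
time: 15.2
position: [0.5158, 0.0078, 0.0498]
tool_rot: [0.995, -0.031, 0.093, -0.001]
ft_force: [-13.1, 1.7, 9.6]
grip_width: 0.0193
grip_force: 60.0
```

```bash
python3 - <<'E'
from h import *
o=robot.get_obs();print(o['q'].round(3),o['position'],o['ft_force'],o['moment'],o['time'])
c=snap('side')
for n in('lid_hinge','lid'):
  for q in robot.search_frame(c,n)[:1]: print(n,q)
a,b=[cv2.imread('pics/c%d.png'%k) for k in (6,7)]
u=[285,203];i=cv2.resize(c['img'][u[1]-40:u[1]+40,u[0]-50:u[0]+50,::-1],(600,480),interpolation=3)
cv2.imwrite('pics/c8.png',np.hstack([cv2.resize(k,(400,320)) for k in (b,i)]))
E
```

```text
[-0.223  0.687  1.981  0.132  0.294  1.286] [0.51583541 0.00777928 0.0498062 ] [-13.11536257   1.69780383   9.57739313] [0.31029207 1.35079207 0.08377049] 15.2
lid_hinge {'xyz': [0.6444, 0.0082, 0.0661], 'p': 0.94}
lid {'xyz': [0.6438, 0.0045, 0.066], 'p': 0.91}
```

View pics/c8.png

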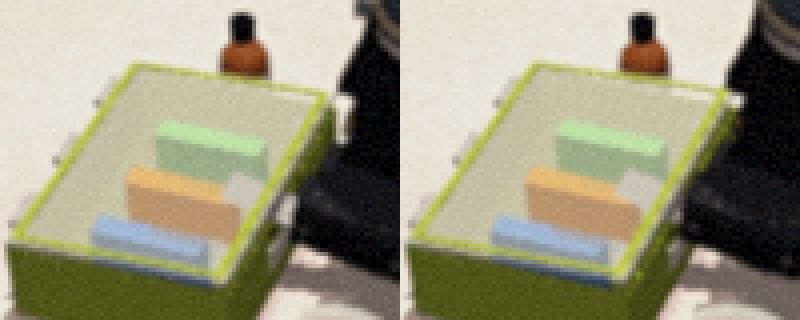

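Geometry puts the lid edge about 8 mm up, so the catch should be off. I test by lifting: only about 3 N should resist.

Emit:
move_arm:
  series: "-5 0 0 0 0 0;-8 0 -3 0 0 0;-8 0 -6 0 0 0;-8 0 -9 0 0 0;-8 0 -12 0 0 0;-8 0 -15 0 0 0;-8 0 -15 0 0 0"

```text
time: 15.93
position: [0.5131, 0.0057, 0.0642]
tool_rot: [0.994, -0.031, 0.101, 0.001]
ft_force: [0.0, -0.7, -2.7]
grip_width: 0.0195
grip_force: 60.0
```

```bash
python3 - <<'E'
from h import *
o=robot.get_obs();print(o['q'].round(3),o['position'],o['tool_rot'],o['ft_force'],o['moment'],o['time'])
for s in('side','top'):
 c=snap(s)
 for n in('lid_hinge','lid'):
  for q in robot.search_frame(c,n)[:1]: print(n,q)
E
```

```text
[-0.228  0.654  1.995  0.13   0.295  1.285] [0.51309938 0.00574874 0.06418857] [ 9.94354721e-01 -3.14675905e-02  1.01330380e-01  7.95584420e-04] [ 0.02995216 -0.74198787 -2.74442615] [ 0.02298026  0.31952539 -0.010776  ] 15.9333
lid_hinge {'xyz': [0.6471, 0.0085, 0.08], 'p': 0.88}
lid {'xyz': [0.6433, 0.0054, 0.0776], 'p': 0.59}
lid_hinge {'xyz': [0.644, -0.0066, 0.075], 'p': 0.81}
lid {'xyz': [0.6448, -0.0046, 0.0761], 'p': 0.88}
```

Lid centre has risen about 15 mm (≈0.2 rad) and is off its catch with the blade under it. Now swing it along its arc.

```bash
python3 - <<'E'
import numpy as np
p=np.radians(11.6);r=118;t0=.18
P=lambda t:np.array([-r*np.cos(t),r*np.sin(t)])
for a,ts in((t0,np.linspace(.31,1.08,8)),(1.08,[1.17,1.26,1.35,1.44,1.53,1.6,1.6,1.6])):
  print(';'.join('%d 0 %d 0 0 0'%tuple(np.round([d[0]*np.cos(p)+d[1]*np.sin(p),d[0]*np.sin(p)-d[1]*np.cos(p)])) for d in [P(t)-P(a) for t in ts]))
E
```

```text
7 0 -14 0 0 0;14 0 -25 0 0 0;22 0 -35 0 0 0;31 0 -44 0 0 0;41 0 -52 0 0 0;52 0 -59 0 0 0;64 0 -65 0 0 0;76 0 -69 0 0 0
10 0 -3 0 0 0;21 0 -4 0 0 0;31 0 -5 0 0 0;42 0 -5 0 0 0;53 0 -3 0 0 0;61 0 -2 0 0 0;61 0 -2 0 0 0;61 0 -2 0 0 0
```

Emit:
move_arm:
  series: "7 0 -14 0 0 0;14 0 -25 0 0 0;22 0 -35 0 0 0;31 0 -44 0 0 0;41 0 -52 0 0 0;52 0 -59 0 0 0;64 0 -65 0 0 0;76 0 -69 0 0 0"

```text
time: 16.9
position: [0.5716, 0.0021, 0.1463]
tool_rot: [0.995, -0.031, 0.099, 0.0]
ft_force: [-1.4, -0.8, -2.8]
grip_width: 0.0192
grip_force: 60.0
```

```bash
python3 - <<'E'
from h import *
o=robot.get_obs();print(o['q'].round(3),o['position'],o['tool_rot'],o['ft_force'],o['moment'],o['time'])
for s in('side','top'):
 c=snap(s)
 for n in('lid_hinge','lid'):
  for q in robot.search_frame(c,n)[:1]: print(n,q)
E
```

```text
[-0.209  0.539  1.801  0.06   0.607  1.379] [0.57155027 0.00207532 0.14626965] [ 9.94613948e-01 -3.13824554e-02  9.87829898e-02  3.96638646e-04] [-1.43558145 -0.7736541  -2.81768447] [-0.03748921  0.61843435 -0.08974445] 16.9
lid_hinge {'xyz': [0.6745, 0.0337, 0.1671], 'p': 0.85}
lid {'xyz': [0.668, 0.0337, 0.165], 'p': 0.86}
lid_hinge {'xyz': [0.6772, -0.0078, 0.1563], 'p': 0.96}
lid {'xyz': [0.682, -0.0105, 0.1552], 'p': 0.69}
```

Emit:
move_arm:
  series: "10 0 -3 0 0 0;21 0 -4 0 0 0;31 0 -5 0 0 0;42 0 -5 0 0 0;53 0 -3 0 0 0;61 0 -2 0 0 0;61 0 -2 0 0 0;61 0 -2 0 0 0"

```text
time: 17.87
position: [0.6322, -0.002, 0.1603]
tool_rot: [0.994, -0.031, 0.101, 0.001]
ft_force: [-0.7, 1.0, -0.8]
grip_width: 0.0195
grip_force: 60.0
```

```bash
python3 - <<'E'
from h import *
o=robot.get_obs();print(o['q'].round(3),o['position'],o['tool_rot'],o['ft_force'],o['moment'],o['time'])
for s in('side','top'):
 c=snap(s)
 for n in('lid_hinge','lid'):
  for q in robot.search_frame(c,n)[:1]: print(n,q)
 for q in robot.tip_of(c,'spatula_tip')[:3]: print(q)
E
```

```text
[-0.194  0.58   1.642  0.047  0.721  1.408] [ 0.63218807 -0.00197546  0.16030584] [ 9.94423462e-01 -3.12941609e-02  1.00708594e-01  6.57196521e-04] [-0.6818249   1.01558946 -0.80631301] [ 7.39637183e-02  1.53182179e-01 -3.56345900e-05] 17.8667
lid_hinge {'xyz': [0.728, 0.0133, 0.1442], 'p': 0.56}
lid {'xyz': [0.7289, 0.0121, 0.1466], 'p': 0.71}
{'xyz': [0.402, 0.5476, 0.0086], 'p': 0.88}
{'xyz': [0.7292, -0.0065, 0.1721], 'p': 0.81}
{'xyz': [0.1262, 0.3442, 0.0089], 'p': 0.57}
lid_hinge {'xyz': [0.7315, -0.0076, 0.1602], 'p': 0.72}
lid {'xyz': [0.73, -0.0096, 0.1586], 'p': 0.83}
{'xyz': [0.1267, 0.3386, 0.0098], 'p': 0.69}
{'xyz': [0.3968, 0.5513, 0.0071], 'p': 0.6}
{'xyz': [0.7329, -0.0052, 0.1701], 'p': 0.55}
```

Lid stands at about 1.63 rad. Now I back away and carry the spatula to the mat's left part (target y≈0.40), leaving room for the block.

```bash
python3 - <<'E'
from h import *
t=np.radians(-4.5)
print(rel([.55,0.005,.19],-.063,np.radians(11.6)))
r0=R.from_euler('z',-.063)
def rl(p0,y0,t0,p,y,t):
    a=D(y0)*R.from_euler('y',t0);b=D(y)*R.from_euler('y',t)
    return np.r_[a.inv().apply(np.array(p)-p0)*1e3,(a.inv()*b).as_rotvec(degrees=True)].round(1)
print(rl([.55,.005,.19],-.063,np.radians(11.6),[.485,.40,.12],0,t))
E
```

```text
[-74.9  -2.  -45.1  -0.3   0.   -0. ]
[-1.020e+02 -3.901e+02  5.050e+01  2.000e-01 -1.610e+01 -3.600e+00]
```

Emit:
move_arm:
  series: "-35 0 0 0 0 0;-70 0 -20 0 0 0;-75 -2 -45 0 0 0;-75 -2 -45 0 0 0"

```text
time: 18.6
position: [0.5473, 0.0058, 0.1918]
tool_rot: [0.994, -0.031, 0.101, 0.001]
ft_force: [0.5, -0.5, -0.5]
grip_width: 0.0193
grip_force: 60.0
```

Emit:
move_arm:
  series: "-20 -41 0 0 -4 -1;-102 -390 50 0 -16 -3.6;-102 -390 50 0 -16 -3.6;-102 -390 50 0 -16 -3.6;-102 -390 50 0 -16 -3.6;-102 -390 50 0 -16 -3.6;-102 -390 50 0 -16 -3.6;-102 -390 50 0 -16 -3.6"

```text
time: 19.27
position: [0.4955, 0.3304, 0.1345]
tool_rot: [0.999, 0.0, -0.038, -0.001]
ft_force: [0.3, -0.0, -0.5]
grip_width: 0.0193
grip_force: 60.0
```

```bash
python3 - <<'E'
from h import *
o=robot.get_obs();print(o['position'],o['tool_rot'],o['q'])
print(rel([.485,.40,.06],0,np.radians(-4.5)))
E
```

```text
[0.49550781 0.33038069 0.13454441] [ 9.99290967e-01  2.71283150e-05 -3.76396677e-02 -9.04917149e-04] [0.3860298  0.6506946  1.55769395 0.03559699 1.00258764 1.93657353]
[ -4.9 -69.5  75.2  -0.1  -0.2   0. ]
```

Emit:
move_arm:
  series: "-2 -35 20 0 0 0;-5 -65 50 0 0 0;-5 -65 70 0 0 0;-5 -65 70 0 0 0;-5 -65 70 0 0 0"

```text
time: 19.68
position: [0.4839, 0.3929, 0.0644]
tool_rot: [0.999, 0.0, -0.04, 0.0]
ft_force: [0.2, 0.6, -0.8]
grip_width: 0.0193
grip_force: 60.0
```

```bash
python3 - <<'E'
from h import *
for n in('side','top'):
  c=snap(n)
  for q in robot.tip_of(c,'spatula_tip')[:3]: print(np.round(q['xyz'],4),q['p'])
o=robot.get_obs();print(o['position'],o['tool_rot'],R.from_quat(o['tool_rot']).apply([.097,0,.016])+o['position'])
print(rel([.485,.40,.029],0,np.radians(-4.5)))
E
```

```text
[0.4001 0.5505 0.0114] 0.92
[0.1242 0.3423 0.0088] 0.83
[0.5803 0.3941 0.0465] 0.82
[0.1249 0.3386 0.0115] 0.75
[0.3989 0.5502 0.0094] 0.56
[0.4863179  0.39261929 0.06759637] [ 9.99312703e-01 -8.13106721e-04 -3.70356200e-02 -1.35053559e-03] [0.58186739 0.39251551 0.04446014]
[ 1.5 -7.3 38.6 -0.2 -0.3 -0.1]
```

Emit:
move_arm:
  series: "1 -3 20 0 0.5 0;1 -5 30 0 1 0;1 -7 36 0 1 0;1 -7 38.5 0 1 0;1 -7 38.5 0 1 0"

```text
time: 20.3
position: [0.483, 0.3998, 0.0285]
tool_rot: [1.0, -0.0, -0.03, -0.001]
ft_force: [-0.6, -0.0, 4.1]
grip_width: 0.0193
grip_force: 60.0
```

Emit:
move_arm:
  series: "0 0 0 0 0 0;0 0 0 0 0 0;0 0 0 0 0 0;0 0 0 0 0 0;0 0 0 0 0 0"
  jaw: 0.55

```text
time: 20.72
position: [0.4826, 0.4001, 0.0276]
tool_rot: [1.0, 0.0, -0.03, -0.001]
ft_force: [0.1, 0.2, -1.1]
grip_width: 0.0434
grip_force: 0.0
```

Emit:
move_arm:
  series: "0 0 -20 0 0 0;0 0 -60 0 0 0;0 0 -100 0 0 0;0 0 -140 0 0 0;0 0 -180 0 0 0;0 0 -180 0 0 0"
  jaw: 0.43

```text
time: 21.22
position: [0.4982, 0.4026, 0.2164]
tool_rot: [1.0, 0.0, -0.022, -0.005]
ft_force: [1.2, 0.5, 1.4]
grip_width: 0.0377
grip_force: 0.0
```

```bash
python3 - <<'E'
from h import *
o=robot.get_obs();print(o['position'],o['tool_rot'],o['grip_width'])
print(rel([.55,.12,.2],-.072)); print(rel([.643,-.005,.2],-.072,0,[.55,.12,.2],-.072))
for n in('side','top'):
  c=snap(n)
  for t in('spatula_tip','spatula','lid','amber_block','amber_block_center','mat'):
   for q in robot.tip_of(c,t)[:3]: print(n,t,np.round(q['xyz'],4),q['p'])
E
```

```text
[0.49821511 0.40258809 0.2163579 ] [ 9.99749045e-01  2.34778534e-04 -2.18657448e-02 -4.86631961e-03] 0.03765812232545388
[ 52.3 282.7  11.3  -0.5   2.5   4.2]
[101.8 118.    0.    0.    0.    0. ]
side spatula_tip [0.1273 0.3403 0.0106] 0.73
side spatula_tip [0.3991 0.5453 0.0099] 0.6
side spatula_tip [0.5782 0.3988 0.0109] 0.58
side spatula [ 0.2266  0.3252 -0.0038] 0.79
side spatula [0.4869 0.4015 0.0065] 0.59Traceback (most recent call last):
  File "<stdin>", line 7, in <module>
ValueError: it knows: amber_block, amber_block_center, blue_block, brush_jar, case, dishes, dropper, green_block, lid_hinge, light_pad, mat, notch, spatula, spatula_tip, window
```

Emit:
move_arm:
  series: "52 283 0 0 2.5 4.2;52 283 0 0 2.5 4.2;52 283 0 0 2.5 4.2;52 283 0 0 2.5 4.2;52 283 0 0 2.5 4.2;52 283 0 0 2.5 4.2;52 283 0 0 2.5 4.2"

```text
time: 21.95
position: [0.5435, 0.1146, 0.2012]
tool_rot: [0.999, -0.037, -0.011, 0.001]
ft_force: [1.2, 0.0, -0.2]
grip_width: 0.0374
grip_force: 0.0
```

Emit:
move_arm:
  series: "60 70 0 0 0 0;100 118 0 0 0 0;100 118 0 0 0 0;100 118 0 0 0 0;100 118 0 0 0 0"

```text
time: 22.37
position: [0.639, -0.014, 0.1996]
tool_rot: [0.999, -0.039, -0.008, 0.002]
ft_force: [1.0, -0.2, -0.6]
grip_width: 0.0376
grip_force: 0.0
```

```bash
python3 - <<'E'
from h import *
o=robot.get_obs();print(o['position'],o['tool_rot'],o['grip_width'])
for n in('side','top'):
  c=snap(n)
  for t in('amber_block','amber_block_center','green_block','blue_block','notch','lid_hinge'):
   for q in robot.tip_of(c,t)[:2]: print(n,t,np.round(q['xyz'],4),round(q['p'],2))
print(rel([.643,-.005,.2],-.072))
E
```

```text
[ 0.63904308 -0.0139861   0.19955577] [ 0.99919393 -0.03933335 -0.00785972  0.00161609] 0.03758668454475788
side amber_block [ 0.6435 -0.0017  0.0079] 0.64
side amber_block_center [ 0.6433 -0.0015  0.0291] 0.75
side amber_block_center [0.5718 0.0014 0.0514] 0.61
side green_block [ 0.645  -0.0044  0.005 ] 0.72
side green_block [0.5691 0.0009 0.0558] 0.3
side blue_block [0.6515 0.0477 0.0017] 0.89
side notch [ 0.5726 -0.0024  0.0551] 0.59
side lid_hinge [ 0.724  -0.0112  0.0563] 0.81
top amber_block [ 0.513  -0.3489  0.0202] 0.5
top blue_block [0.6509 0.0461 0.0031] 0.47
[ 6.6 -3.3  2.4  0.1  0.9 -0. ]
```

Emit:
move_arm:
  series: "7 -4 41 0 1 0;7 -4 80 0 1 0;7 -4 115 0 1 0;7 -4 140 0 1 0;7 -4 155 0 1 0;7 -4 157 0 1 0;7 -4 157 0 1 0"

```text
time: 23.65
position: [0.6403, -0.0047, 0.0441]
tool_rot: [0.999, -0.037, -0.001, 0.001]
ft_force: [0.2, -0.6, 0.4]
grip_width: 0.0378
grip_force: 0.0
```

Emit:
move_arm:
  series: "0 0 0 0 0 0;0 0 0 0 0 0;0 0 0 0 0 0;0 0 0 0 0 0;0 0 0 0 0 0;0 0 0 0 0 0"
  jaw: 0
  newtons: 25

```text
time: 24.15
position: [0.6418, -0.0049, 0.0466]
tool_rot: [0.999, -0.037, 0.002, 0.001]
ft_force: [-0.5, 0.4, 6.5]
grip_width: 0.0181
grip_force: 25.0
```

Emit:
move_arm:
  series: "0 0 -30 0 0 0;0 0 -70 0 0 0;0 0 -110 0 0 0;0 0 -150 0 0 0;0 0 -155 0 0 0;0 0 -155 0 0 0"

```text
time: 24.65
position: [0.6428, -0.0048, 0.204]
tool_rot: [0.999, -0.037, 0.005, 0.001]
ft_force: [-0.8, -0.8, -1.7]
grip_width: 0.0173
grip_force: 25.0
```

```bash
python3 - <<'E'
from h import *
o=robot.get_obs();print(o['position'],o['tool_rot'],o['grip_width'])
print(rel([.53,.08,.2],-.072)); print(rel([.485,.285,.11],0,0,[.53,.08,.2],-.072))
E
```

```text
[ 0.64280847 -0.00475074  0.20404686] [ 0.99932137 -0.03652105  0.00456739  0.00146573] 0.017264697787421204
[-1.187e+02 -7.630e+01  2.800e+00  1.000e-01 -5.000e-01 -1.000e-01]
[ -59.6 -201.2   90.     0.     0.    -4.1]
```

Emit:
move_arm:
  series: "-40 -10 0 0 0 0;-75 -35 0 0 0 0;-119 -76 0 0 -0.5 0;-119 -76 0 0 -0.5 0;-119 -76 0 0 -0.5 0"

```text
time: 25.07
position: [0.5208, 0.0831, 0.1974]
tool_rot: [0.999, -0.035, -0.009, 0.0]
ft_force: [-0.1, 0.1, -2.1]
grip_width: 0.0178
grip_force: 25.0
```

Emit:
move_arm:
  series: "-60 -201 80 0 0 -4.1;-60 -201 80 0 0 -4.1;-60 -201 80 0 0 -4.1;-60 -201 80 0 0 -4.1;-60 -201 80 0 0 -4.1;-60 -201 80 0 0 -4.1;-60 -201 80 0 0 -4.1;-60 -201 80 0 0 -4.1"

```text
time: 25.73
position: [0.4808, 0.2849, 0.118]
tool_rot: [1.0, 0.0, -0.005, 0.001]
ft_force: [1.1, -0.9, -0.9]
grip_width: 0.0178
grip_force: 25.0
```

```bash
python3 - <<'E'
from h import *
o=robot.get_obs();print(o['position'],o['tool_rot'],o['grip_width'],o['ft_force'])
c=snap('side')
for t in('amber_block','amber_block_center','spatula'):
   for q in robot.tip_of(c,t)[:3]: print(t,np.round(q['xyz'],4),round(q['p'],2))
print(rel([.485,.285,.045],0))
E
```

```text
[0.48084509 0.28488358 0.11796933] [ 9.99984158e-01  3.62067443e-04 -5.42161065e-03  1.46911192e-03] 0.017837068946504216 [ 1.12445365 -0.85734162 -0.91520626]
amber_block [0.4817 0.2879 0.076 ] 0.71
amber_block_center [0.4819 0.2867 0.1007] 0.76
spatula [ 0.2298  0.3291 -0.006 ] 0.9
spatula [ 0.5138  0.114  -0.0033] 0.64
spatula [ 0.4822  0.5915 -0.0012] 0.6
[ 2.9 -1.6 75.   0.1  0.4 -0.2]
```

Emit:
move_arm:
  series: "3 -1 35 0 0.4 0;3 -1 58 0 0.4 0;3 -1 68 0 0.4 0;3 -1 72 0 0.4 0;3 -1 74.5 0 0.4 0;3 -1 74.5 0 0.4 0"

```text
time: 26.43
position: [0.4851, 0.2854, 0.0459]
tool_rot: [1.0, -0.001, 0.0, 0.0]
ft_force: [-0.5, -0.0, -1.1]
grip_width: 0.018
grip_force: 25.0
```

Emit:
move_arm:
  series: "0 0 0 0 0 0;0 0 0 0 0 0;0 0 0 0 0 0;0 0 0 0 0 0;0 0 0 0 0 0;0 0 0 0 0 0;0 0 0 0 0 0;0 0 0 0 0 0"
  jaw: 1

```text
time: 27.1
position: [0.4843, 0.2857, 0.0455]
tool_rot: [1.0, -0.001, -0.0, 0.001]
ft_force: [0.3, -0.0, -0.9]
grip_width: 0.0634
grip_force: 0.0
```

```bash
python3 - <<'E'
from h import *
c=snap('side')
o=robot.get_obs();print(o['position'],o['tool_rot'],o['grip_width'],o['ft_force'])
for t in('amber_block','amber_block_center'):
   for q in robot.tip_of(c,t)[:3]: print(t,np.round(q['xyz'],4),round(q['p'],2))
E
```

```text
[0.48430775 0.28571047 0.04544261] [ 9.99999451e-01 -7.96781028e-04 -3.13719033e-04  6.03163408e-04] 0.0672736715039756 [ 0.24610163 -0.14243179 -0.34355846]
amber_block [0.4854 0.2887 0.0028] 0.67
amber_block_center [0.491  0.2871 0.0267] 0.42
```

Emit:
move_arm:
  series: "0 0 -6 0 0 0;0 0 -11 0 0 0;0 -5 -11 0 0 0;0 -15 -11 0 0 0;0 -25 -11 0 0 0;0 -33 -11 0 0 0;0 -39 -11 0 0 0;0 -44 -11 0 0 0"

```text
time: 27.92
position: [0.4842, 0.3309, 0.0563]
tool_rot: [1.0, -0.0, -0.0, 0.001]
ft_force: [-0.7, 0.5, -0.2]
grip_width: 0.0872
grip_force: 0.0
```

Emit:
move_arm:
  series: "0 -5 0 0 0 0;0 -10 0 0 0 0;0 -15 0 0 0 0;0 -18 0 0 0 0;0 -18 0 0 0 0;0 -18 0 0 0 0"

```text
time: 28.42
position: [0.4844, 0.3477, 0.0563]
tool_rot: [1.0, -0.001, -0.0, 0.001]
ft_force: [0.2, 0.2, 0.6]
grip_width: 0.087
grip_force: 0.0
```

```bash
python3 - <<'E'
from h import *
o=robot.get_obs();print(o['position'],o['tool_rot'],o['grip_width'],o['ft_force'])
for n in('side','top'):
  c=snap(n)
  for t in('amber_block','amber_block_center'):
   for q in robot.tip_of(c,t)[:3]: print(n,t,np.round(q['xyz'],4),round(q['p'],2))
   for q in robot.search_frame(c,t)[:1]: print(n,t,np.round(q['xyz'],4),round(q['p'],2))
E
```

```text
[0.48439627 0.3477076  0.05634932] [ 9.99999460e-01 -7.15751369e-04 -3.38694083e-04  6.72584585e-04] 0.08697824243414462 [0.18561868 0.1511351  0.59491522]
side amber_block [0.4891 0.2975 0.0113] 0.82
side amber_block [0.4591 0.3208 0.021 ] 0.55
side amber_block_center [0.4876 0.3175 0.0154] 0.76
side amber_block_center [0.4608 0.3185 0.0228] 0.7
top amber_block [ 0.5148 -0.3474  0.0203] 0.59
top amber_block [0.4871 0.29   0.0111] 0.53
top amber_block_center [0.4859 0.317  0.0126] 0.35
```

The block lies on its broad face, centre (0.487, 0.317). Regrasp by the long sides.

Emit:
move_arm:
  series: "2 15 0 0 0 0;2 31 0 0 0 0;2 31 8 0 0 0;2 31 20 0 0 0;2 31 26 0 0 0;2 31 28.5 0 0 0;2 31 28.5 0 0 0"
  jaw: 0.8

```text
time: 29.5
position: [0.4856, 0.3167, 0.0265]
tool_rot: [1.0, -0.001, -0.001, 0.001]
ft_force: [-0.6, 1.0, 0.7]
grip_width: 0.0701
grip_force: 0.0
```

Emit:
move_arm:
  series: "0 0 0 0 0 0;0 0 0 0 0 0;0 0 0 0 0 0;0 0 0 0 0 0;0 0 0 0 0 0;0 0 0 0 0 0;0 0 0 0 0 0;0 0 0 0 0 0"
  jaw: 0

```text
time: 30.17
position: [0.4865, 0.3168, 0.0282]
tool_rot: [1.0, -0.001, -0.0, 0.0]
ft_force: [-0.3, 0.4, 2.0]
grip_width: 0.0437
grip_force: 25.0
```

Emit:
move_arm:
  series: "0 0 -25 0 0 0;0 0 -60 0 0 0;0 0 -100 0 0 0;-5 20 -140 0 0 0;-10 50 -160 0 0 0;-15 90 -165 0 0 0"

```text
time: 30.67
position: [0.4739, 0.2282, 0.1975]
tool_rot: [1.0, 0.001, 0.005, -0.001]
ft_force: [0.8, -1.1, -1.5]
grip_width: 0.044
grip_force: 25.0
```

```bash
python3 - <<'E'
from h import *
o=robot.get_obs();print(o['position'],o['tool_rot'],o['grip_width'],o['ft_force'])
c=snap('top')
for q in robot.tip_of(c,'window')[:2]+robot.tip_of(c,'light_pad')[:1]: print(np.round(q['xyz'],4),q['p'])
# pad outline fit
i=c['img'];x0,y0=465,185;s=cv2.cvtColor(i[y0:275,x0:545],cv2.COLOR_RGB2GRAY)
m=(s<60).astype(np.uint8);n,l,st,_=cv2.connectedComponentsWithStats(m);k=1+np.argmax(st[1:,4])
h=max(cv2.findContours((l==k).astype(np.uint8),cv2.RETR_EXTERNAL,cv2.CHAIN_APPROX_NONE)[0],key=len)
B=cv2.boxPoints(cv2.minAreaRect(h))+[x0,y0];W=np.array([ray(c,b,.016)[:2] for b in B]);print(B,W.mean(0),[(np.linalg.norm(e).round(3),np.arctan2(e[1],e[0]).round(3)) for e in np.diff(W,axis=0)])
print(rel([.47,0,.19],0)); print(rel([.5135,-.350,.10],-.015,0,[.47,0,.19],0))
E
```

```text
[0.47394363 0.22821289 0.1974834 ] [ 9.99987214e-01  9.89518576e-04  4.88930541e-03 -8.28497028e-04] 0.0439940638263625 [ 0.81918536 -1.08931397 -1.51728491]
[ 0.4843  0.3466 -0.0021] 0.64
[ 0.5115 -0.3497  0.0178] 0.62
[ 0.5112 -0.3495 -0.0008] 0.81
[[486.7751503  205.00561523]
 [524.07683182 204.07307434]
 [525.34916306 254.96626282]
 [488.04748154 255.89880371]] [ 0.516603   -0.34609405] [(np.float64(0.094), np.float64(-1.513)), (np.float64(0.128), np.float64(-3.137)), (np.float64(0.093), np.float64(1.627))]
[ 3.000e-01  2.248e+02  4.200e+00  1.000e-01  0.000e+00 -3.000e-01]
[ 43.5 350.   90.    0.   -0.    0.9]
```

Emit:
move_arm:
  series: "0 221 0 0 0 0;0 221 0 0 0 0;0 221 0 0 0 0;0 221 0 0 0 0;0 221 0 0 0 0;0 221 0 0 0 0"

```text
time: 31.32
position: [0.4718, 0.002, 0.1927]
tool_rot: [1.0, -0.002, -0.0, 0.001]
ft_force: [-0.2, 0.2, -1.6]
grip_width: 0.044
grip_force: 25.0
```

Emit:
move_arm:
  series: "43 350 30 0 0 0;43 350 40 0 0 0;43 350 60 0 0 0;43 350 60 0 0 0;43 350 60 0 0 0;43 350 80 0 0 0;43 350 80 0 0 0;43 350 80 0 0 0"

```text
time: 31.98
position: [0.5105, -0.3175, 0.1211]
tool_rot: [1.0, -0.001, -0.001, -0.0]
ft_force: [0.8, 0.9, -0.9]
grip_width: 0.0435
grip_force: 25.0
```

Emit:
move_arm:
  series: "0 0 0 0 0 0;0 0 0 0 0 0;0 0 0 0 0 0"

```text
time: 32.23
position: [0.5097, -0.315, 0.1216]
tool_rot: [1.0, -0.001, -0.001, -0.001]
ft_force: [0.8, -0.5, -0.8]
grip_width: 0.0438
grip_force: 25.0
```

```bash
python3 - <<'E'
from h import *
for n in('side','top'):
  c=snap(n)
  for t in('window','light_pad','amber_block_center'):
   for q in robot.tip_of(c,t)[:2]: print(n,t,np.round(q['xyz'],4),round(q['p'],2))
o=robot.get_obs();print(o['position'],o['tool_rot'],o['grip_width'],o['ft_force'])
print(rel([.5135,-.349,.0425],0))
E
```

```text
side window [ 0.5137 -0.3517  0.0119] 0.8
side light_pad [ 5.140e-01 -3.518e-01 -4.000e-04] 0.83
side amber_block_center [ 0.7194 -0.0094  0.0577] 0.75
side amber_block_center [ 0.513  -0.3154  0.1077] 0.74
top light_pad [ 0.4851  0.3432 -0.0019] 0.45
[ 0.51024645 -0.31559932  0.12340023] [ 9.99999644e-01 -2.58104056e-04 -6.80571630e-05  7.99845303e-04] 0.044073500012055164 [-0.52343388  0.25163512 -0.7319077 ]
[ 3.3 33.3 81.   0.1  0.  -0. ]
```

Emit:
move_arm:
  series: "2 20 10 0 0 0;2 34 35 0 0 0;2 34 55 0 0 0;2 34 68 0 0 0;2 34 75 0 0 0;2 34 78 0 0 0;2 34 78 0 0 0;2 34 78 0 0 0"

```text
time: 33.3
position: [0.5124, -0.3503, 0.0456]
tool_rot: [1.0, -0.001, 0.0, 0.001]
ft_force: [-0.4, -0.7, -0.7]
grip_width: 0.0436
grip_force: 25.0
```

```bash
python3 - <<'E'
from h import *
c=snap('side')
for t in('window','light_pad','amber_block_center'):
   for q in robot.tip_of(c,t)[:2]: print(t,np.round(q['xyz'],4),round(q['p'],2))
o=robot.get_obs();print(o['position'],o['tool_rot'],o['grip_width'],o['ft_force'])
E
```

```text
window [ 0.5107 -0.3539  0.0154] 0.73
amber_block_center [ 0.5143 -0.3509  0.0309] 0.61
amber_block_center [0.5732 0.002  0.0544] 0.24
[ 0.51238446 -0.35066659  0.04596017] [ 9.99998940e-01 -6.81531484e-04  3.45670017e-04  1.23899019e-03] 0.04360969427741275 [ 1.20212369  0.27025344 -0.82044015]
```

Aligned; inch down until contact shows.

Emit:
move_arm:
  series: "0 0 1 0 0 0;0 0 2 0 0 0;0 0 3 0 0 0;0 0 4 0 0 0;0 0 4 0 0 0;0 0 4 0 0 0"

```text
time: 34.0
position: [0.5118, -0.3504, 0.0412]
tool_rot: [1.0, -0.001, -0.0, 0.001]
ft_force: [-1.1, 1.3, 3.8]
grip_width: 0.0439
grip_force: 25.0
```

Emit:
move_arm:
  series: "0 0 0.5 0 0 0;0 0 1 0 0 0;0 0 1 0 0 0;0 0 1 0 0 0"

```text
time: 34.33
position: [0.5119, -0.3504, 0.0412]
tool_rot: [1.0, -0.001, -0.0, 0.001]
ft_force: [-1.5, 1.3, 8.2]
grip_width: 0.0437
grip_force: 25.0
```

In contact (8 N). Release and rise.

Emit:
move_arm:
  series: "0 0 -0.5 0 0 0;0 0 -0.5 0 0 0;0 0 -0.5 0 0 0;0 0 -0.5 0 0 0;0 0 -0.5 0 0 0;0 0 -0.5 0 0 0"
  jaw: 0.8

```text
time: 34.83
position: [0.5118, -0.3504, 0.0401]
tool_rot: [1.0, -0.001, -0.0, 0.0]
ft_force: [-0.1, -0.1, 0.1]
grip_width: 0.0683
grip_force: 0.0
```

Emit:
move_arm:
  series: "0 0 -10 0 0 0;0 0 -30 0 0 0;0 0 -60 0 0 0;0 0 -100 0 0 0;-20 0 -140 0 0 0;-60 40 -160 0 0 0;-90 80 -160 0 0 0;-90 80 -160 0 0 0"

```text
time: 35.5
position: [0.4207, -0.4327, 0.2039]
tool_rot: [1.0, -0.001, 0.001, 0.003]
ft_force: [0.3, -0.2, 0.2]
grip_width: 0.0696
grip_force: 0.0
```

```bash
python3 - <<'E'
from h import *
for n in('side','top'):
  c=snap(n)
  for t in('window','amber_block','amber_block_center','spatula','spatula_tip','green_block','blue_block','mat'):
   for q in robot.tip_of(c,t)[:3]: print(n,t,np.round(q['xyz'],4),round(q['p'],2))
  for q in robot.search_frame(c,'lid_hinge')[:2]: print('lid',np.round(q['xyz'],3),q['p'])
  if n=='top':
    h=cv2.cvtColor(c['img'][190:270,470:540],cv2.COLOR_RGB2HSV);m=cv2.inRange(h,(8,70,60),(25,255,255))
    k=max(cv2.findContours(m,0,1)[0],key=cv2.contourArea);B=cv2.boxPoints(cv2.minAreaRect(k))+[470,190];W=np.array([ray(c,b,.034)[:2] for b in B])
    print(W.mean(0),[(np.linalg.norm(e).round(3),np.arctan2(e[1],e[0]).round(3)) for e in np.diff(W,axis=0)])
o=robot.get_obs();print(o['position'],o['time'],o['ft_force'])
E
```

```text
side window [ 0.5139 -0.3492  0.0133] 0.96
side amber_block [ 0.5135 -0.3703  0.0263] 0.72
side amber_block_center [ 0.5127 -0.3487  0.0256] 0.81
side spatula [ 0.2295  0.3244 -0.0028] 0.86
side spatula [0.4878 0.399  0.0079] 0.7
side spatula [0.4849 0.5909 0.0011] 0.68
side spatula_tip [0.1251 0.3438 0.0101] 0.9
side spatula_tip [0.4014 0.5497 0.0103] 0.59
side spatula_tip [0.5831 0.3992 0.0098] 0.57
side green_block [ 0.6365 -0.0585  0.0021] 0.63
side blue_block [0.6502 0.0453 0.0015] 0.64
side mat [ 4.806e-01  3.448e-01 -4.000e-04] 0.88
lid [0.729 0.002 0.142] 0.72
lid [0.774 0.154 0.075] 0.45
top window [ 0.5134 -0.351   0.0189] 0.63
top amber_block [ 0.5122 -0.3742  0.0248] 0.82
top amber_block [0.4882 0.401  0.0016] 0.34
top amber_block_center [ 0.5125 -0.3475  0.0253] 0.91
top amber_block_center [ 6.487e-01 -1.470e-01 -4.000e-04] 0.25
top spatula [ 0.2237  0.3275 -0.0011] 0.82
top spatula [ 0.4884  0.5881 -0.0022] 0.68
top spatula [ 7.785e-01  1.382e-01 -1.000e-04] 0.49
top spatula_tip [0.3966 0.5536 0.006 ] 0.86
top spatula_tip [0.5823 0.4016 0.0092] 0.8
top spatula_tip [0.1226 0.3387 0.0113] 0.55
top blue_block [0.6527 0.0448 0.0033] 0.6
top blue_block [0.585  0.4008 0.0114] 0.53
top mat [ 0.4845  0.3459 -0.002 ] 0.67
[ 0.51718692 -0.33879733] [(np.float64(0.057), np.float64(-1.539)), (np.float64(0.067), np.float64(3.124)), (np.float64(0.056), np.float64(1.602))]
[ 0.42181217 -0.4301148   0.20058797] 36.5 [0.15472933 0.06030153 0.51565534]
```

Everything is in place: the block is within about 3 mm of the window's centre and square with it, the spatula is flat on the mat, and the lid is open.

```bash
python3 -c "
from rig import robot
print(robot.hand_in())"
```

```text
the job is handed in; nothing more can be done
None
```

I handed the job in at about 36.5 s on the robot's clock and no verdict came back; by the last camera readings, the lid stands open at about 1.6 rad, the spatula lies flat on the mat, and the amber block lies flat and square on the lit window, about 3 mm off centre.

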